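# Brake lever check on a trolley push bar

## Robot

A 6-joint arm with a two-finger parallel gripper is mounted at the origin on the work surface. World frame = base frame: x ahead of the robot, y to its left, z up, the work surface at z = 0. Lengths are in m, angles in rad, forces in N, time in s.
With the tool pointing down it reaches from about 0.325 to 0.9 m from the base axis. Payload 6.1 kg.
Tool frame: the origin (TCP) lies midway between the tips of the shut fingers; the grasp point (between the pads) lies 19 mm behind it; x points along the fingers, y is the direction in which the jaws open and shut, and the axes are right-handed (so a half turn about x gives the same grasp; the last joint's range is limited). The gripper opens to 85 mm and grips with 20 to 120 N. Pads are 22 mm wide; open, the fingers measure 114 mm over their backs; the gripper's body (76 mm by 85 mm) begins 54 mm behind the grasp point. The pads swing forward as they close: fully open they stand 13 mm farther back than shut.
Start: joints at [-1.472, 0.22, 1.526, -0, 1.395, -0.126], TCP at [0.139, -0.609, 0.231] pointing down, gripper open.
Joint ranges: [-2.98, 2.98], [-0.91, 2.08], [0.09, 2.57], [-1.24, 4.39], [0.2, 2.65], [-2.68, 2.68]. Speed limits (rad/s): [2.57, 2.57, 3.01, 3.14, 3.14, 3.14].

## Interface

Orientations are given as [roll, pitch, yaw] about the fixed x, y, z axes, in that order (R = Rz(yaw) Ry(pitch) Rx(roll)).
In Python, from plant import movep, move_l, set_joints, gripper_to, hold, inverse_kinematics, observe, get_image, get_calibration, Unreachable, job_done gives the robot as it stands. Calls block until the motion is done:
- movep(position, orientation): joint-space move of the TCP to a pose.
- move_l(position, feed=0.15, rotation=None, max_force=None): straight line of the TCP; rotation=None keeps the orientation; feed is the mean speed in m/s. With max_force (N) it stops when the force on the tool has changed by that much, and returns True; else False.
- set_joints(angles): joint-space move.
- gripper_to(opening, f_grip=None): finger opening in m; f_grip is the grip in N (None keeps the last); returns when the fingers have stopped.
- hold(seconds).
- inverse_kinematics(position, orientation): joint angles nearest the present ones, or None.
- observe(): the state.
- get_image(name): name is "side" or "top"; returns (picture, depth): 400x640x3 uint8, red, green, blue; 400x640 float32, m along the optical axis (not along the pixel's ray), 0 where there is no reading.
- get_calibration(name): a dict with "intrinsics" (3x3 intrinsics, pixels), "world_from_camera" (4x4, takes a point from camera to world coordinates). Camera axes: x right, y down, z forward; pixel columns grow to the right and rows downward; lengths in m; the calibration is good to about 2 mm. A picture is of the moment at which its call begins. get_calibration takes no time and is no camera call.
A pose or a line that the arm cannot do raises Unreachable and nothing moves.
- job_done(): hands the job in, once; it reports no verdict.
The state is a dict: "time_s": time; "q": joint angles; "joint_velocities": joint speeds; "joint_torque": joint torques, N m; "eef_pos": TCP position; "tcp_rot": TCP orientation; "ft_force": force on the tool from outside, world axes, zero at the start; "torque": the same for the moment, N m; "opening": finger opening in m.
Only numpy, scipy, OpenCV 4.12 (cv2) and the standard library are available. Lean on these libraries where they do the work, as an engineer would, in place of code of your own. Each camera call takes 0.05 s, during which the arm holds its last target. There are 200 camera calls.

## Task

Check the red brake lever of the trolley push bar clamped on the bench: with the outside of the fingers press the lever in towards the bar until it comes up firm, which it should do well short of the bar, let it spring all the way back out, then press it firmly in to its stop a second time and finish while still holding it there, so that the gap left to the bar can be measured. Push on the lever's outer face only, firmly but without forcing it: do not pinch or hook the lever, and do not touch the bar, its grips or the lever's bracket. Leave the tools and parts lying about where they are.

Things in the scene. Friction and masses are not known exactly. Their poses are not given: they have to be found in the camera images.
- brake_lever (a joint): hinge angle of the red brake lever: 0 = fully out, where a light spring (1.5 to 4 N at lever_press) returns it; grows as it is pressed in. Level swing about an upright hinge. Between 0.15 and 0.32 rad, different every time, it comes up firm: about 6 N more per further mm at lever_press. 20 to 40 mm of gap to the grip remain then; the grip would be met at 0.46 rad
- lever_press (a point): where to press: middle of the outer face (turned away from the bar) of the red lever, 90 mm from its pivot; moves with it, 13 to 29 mm from rest to firm. Its axes are the lever's: x through the blade towards the bar, y along the blade to its tip, z up
- lever_pivot (a point): the lever's vertical hinge axis at the lever's mid height (160 mm above the bench); 34 mm from the axis of the bar, on the lever side
- lever_blade: outer half of the red lever; origin at the pivot at mid height, 160 mm above the bench, axes as lever_press. The blade runs from the pivot to a rounded tip 141 mm away, 12 mm thick in all, 18 mm high (9 mm above and below mid height); its outer face lies 6 mm to the -x side of the origin. Press anywhere from 50 to 125 mm from the pivot
- lever_back: inner half of the red lever (its bar-side face), fixed to it, same origin and axes; not to be touched by the fingers
- push_bar: level steel tube 28 mm thick, 430 mm long, black rubber grips (35 mm thick, 127 mm long) at both ends, aluminium lever bracket. Origin at the middle of the tube, on its axis, 160 mm above the bench; y along the tube to the lever's end, z up, the lever on the -x side, so pressed in along +x. At rest the lever spreads from the bar by 0.38 rad, lever_press lies at x -73, y 143 mm. Fixed
- stand: fixed assembly stand that carries the push bar: dark steel plate 140 x 300 x 12 mm, two aluminium posts with blue tube clamps (bolt tops 189 mm above the bench, at y -30 and -170 mm) and an 86 mm brake drum between the posts. Origin on the bench under push_bar's origin, same axes
- adjuster: brake barrel adjuster (brass screw, locknut) on the lever bracket, lying along the bar, 61 mm out from its axis; sets where the lever comes up firm. The hidden stop inside the bracket that the lever then bears on belongs to it. Nothing to be done with it. Origin in the bracket, axes as push_bar
- spanner: loose steel open-ended spanner, 170 mm, lying in front of the stand; leave
- screwdriver: loose screwdriver with a yellow handle, 200 mm, lying below and in front of the lever; leave
- hex_key: loose dark L-shaped hex key, 80 x 30 mm, lying under the grip; leave
- castor: loose trolley castor with a 100 mm wheel, standing on its mounting plate behind the bar, 128 mm high; origin under the plate; leave
- spare_grip: loose black rubber grip standing upright beyond the lever end of the bar, 34 mm thick, 127 mm high; origin under its foot; leave
- parts_bin: loose blue bin of terminal blocks, 190 x 120 x 85 mm, on the left of the bench; leave
- spray_bottle: loose blue spray bottle, 74 mm thick, 225 mm high, on the right of the bench; leave
- duct: loose piece of grey slotted wiring duct, 180 x 40 x 59 mm, lying on the right of the bench, near the robot; leave

How it is judged:
By the outcome, as a careful person would: the job done as asked, in the order asked, and still so for the second after the job is handed in, while the arm keeps its last pose, push and grip.
It also fails if it takes over 32 s, if anything falls off the work surface, if the arm or the gripper's body presses on something with over 40 N, if the wrist force passes 120 N, or if a joint passes its speed limit or range.

## Working session

There is one attempt and no reset: what is moved stays moved. The work goes in short steps, each a Python script; the robot and the scene stay as the last script left them, time stands still between calls to the robot, and variables do not carry over. Pictures are saved under pics/ and viewed, about 8 in all and at most 12, crops included, and the job is handed in when it is done.

```bash
mkdir -p pics; ls; python3 - <<'E'
from plant import *
import cv2,numpy as np
for n in("side","top"):
    im,d=get_image(n); np.savez(f"pics/{n}0.npz",im=im,d=d); cv2.imwrite(f"pics/{n}0.png",im[...,::-1])
    c=get_calibration(n); print(n,np.round(c["intrinsics"],1).tolist(),np.round(c["world_from_camera"],3).tolist())
o=observe();print(o["time_s"],o["tcp_rot"],o["ft_force"])
E
```

```text
pics
side [[466.0, 0.0, 312.5], [0.0, 466.0, 202.8], [0.0, 0.0, 1.0]] [[-0.976, -0.151, 0.158, 0.332], [-0.218, 0.669, -0.711, 1.084], [0.002, -0.728, -0.685, 1.202], [0.0, 0.0, 0.0, 1.0]]
top [[375.5, 0.0, 322.8], [0.0, 375.5, 202.1], [0.0, 0.0, 1.0]] [[-0.154, -0.966, 0.206, 0.336], [-0.988, 0.152, -0.026, -0.02], [-0.006, -0.207, -0.978, 1.246], [0.0, 0.0, 0.0, 1.0]]
0.1 [-1.69020206  1.56897505  1.67624714] [ 0.67274076 -0.31962791  0.56338101]
```

View pics/top0.png

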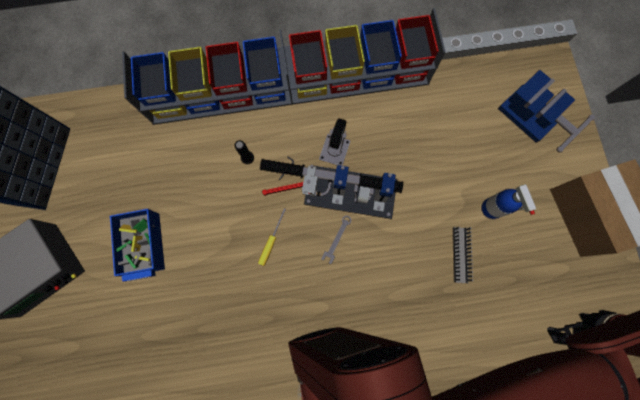

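View pics/side0.png

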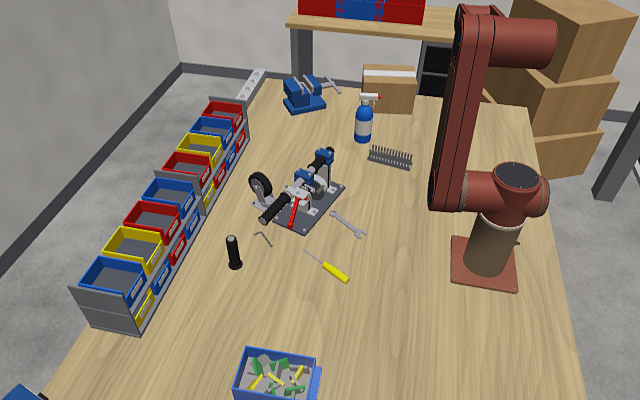

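Top view: the red lever spans about (262,191)–(302,183), on the robot side of the bar (260,165)–(402,187); the tip is at left. Side view: the lever is near (293,212), the bar (262,220)–(330,152).

```bash
cat > meas.py <<'E'
import cv2,numpy as np
from plant import get_calibration
def pts(n,im,d,box):
    c=get_calibration(n);K,T=c["intrinsics"],c["world_from_camera"];u0,v0,u1,v1=box
    v,u=np.mgrid[v0:v1,u0:u1];v=v.ravel();u=u.ravel();z=d[v,u]
    ray=np.stack([(u-K[0,2])/K[0,0],(v-K[1,2])/K[1,1],np.ones(len(u))],1)@T[:3,:3].T
    h=cv2.cvtColor(im,cv2.COLOR_RGB2HSV)[v,u].astype(int)
    red=((h[:,0]<8)|(h[:,0]>172))&(h[:,1]>150)&(h[:,2]>60)
    return u,v,T[:3,3]+ray*z[:,None],ray,T[:3,3],red
def onplane(ray,o,h): return o+ray*((h-o[2])/ray[:,2])[:,None]
E
python3 - <<'E'
from meas import *
np.set_printoptions(precision=4,suppress=True)
for n,box in(("top",(250,150,320,205)),("side",(275,185,310,240))):
    f=np.load(f"pics/{n}0.npz");u,v,P,ray,o,red=pts(n,f["im"],f["d"],box)
    Q=P[red];print(n,red.sum(),"z pct",np.percentile(Q[:,2],[2,10,50,90,98]))
    for h in(.160,.169):
        W=onplane(ray[red],o,h);m=W.mean(0);a=np.linalg.svd(W-m)[2][0];a*=np.sign(a[1]);s=(W-m)@a
        print(h,"mean",m,"dir",a,"ends",m+a*s.min(),m+a*s.max(),"w",np.std((W-m)@[a[1],-a[0],0]))
    T=Q[Q[:,2]>.163];m=T.mean(0);a=np.linalg.svd(T[:,:2]-m[:2])[2][0];a*=np.sign(a[1]);s=(T-m)[:,:2]@a
    print("depth top",len(T),m,a,m[:2]+a*s.min(),m[:2]+a*s.max())
f=np.load("pics/top0.npz");u,v,P,ray,o,red=pts("top",f["im"],f["d"],(255,150,408,200))
h=cv2.cvtColor(f["im"],cv2.COLOR_RGB2HSV)[v,u]
for lo,hi in((255,300),(255,408)):
    b=(P[:,2]>.165)&(P[:,2]<.182)&~red&(h[:,2]<60)&(u<hi)
    W=P[b];m=W.mean(0);a=np.linalg.svd(W-m)[2][0];a*=np.sign(a[1]);s=(W-m)@a;print("bar",b.sum(),m,a,m+a*s.min(),m+a*s.max())
ims=[cv2.resize(np.load(f"pics/{n}0.npz")["im"][y:y+64,x:x+100],None,fx=4,fy=4,interpolation=0) for n,x,y in(("top",240,145),("side",250,185))]
cv2.imwrite("pics/crop0.png",np.vstack(ims)[...,::-1])
E
```

```text
top 194 z pct [-0.0016  0.1629  0.1683  0.171   0.1722]
0.16 mean [0.6248 0.0637 0.16  ] dir [-0.0631  0.998  -0.    ] ends [0.6286 0.0024 0.16  ] [0.6209 0.1247 0.16  ] w 0.004205890603528223
0.169 mean [0.6224 0.063  0.169 ] dir [-0.0631  0.998  -0.    ] ends [0.6262 0.0022 0.169 ] [0.6185 0.1235 0.169 ] w 0.004171022165861637
depth top 174 [0.6222 0.065  0.1685] [-0.0646  0.9979] [0.6263 0.0022] [0.6185 0.1234]
side 157 z pct [0.1522 0.1576 0.1681 0.1718 0.1742]
0.16 mean [0.6226 0.0572 0.16  ] dir [-0.0227  0.9997 -0.    ] ends [ 0.6243 -0.0194  0.16  ] [0.6209 0.13   0.16  ] w 0.0066197034516053506
0.169 mean [0.62  0.066 0.169] dir [-0.0227  0.9997 -0.    ] ends [ 0.6218 -0.0099  0.169 ] [0.6184 0.1382 0.169 ] w 0.00656253899372673
depth top 124 [0.6196 0.072  0.1772] [-0.2407  0.9706] [ 0.6385 -0.0042] [0.3666 1.0924]
bar 406 [0.6863 0.0611 0.1736] [0.3192 0.9477 0.0042] [0.6672 0.0042 0.1734] [0.705  0.1167 0.1739]
bar 830 [ 0.6409 -0.0677  0.1737] [ 0.3255  0.9456 -0.0007] [ 0.5664 -0.2842  0.1738] [0.7045 0.1169 0.1735]
```

View pics/crop0.png

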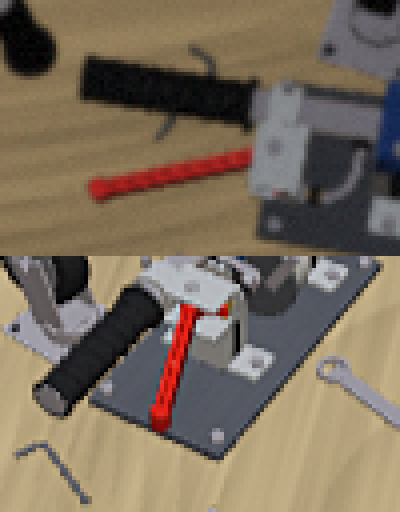

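Crops: the lever's tip ball is at top px (264,192) and the root enters the bracket near px (302,184). The outer face is clear, with only the low screwdriver in front of it. Both views agree on the lever line to about 2 mm: x≈0.622 at y 0.065, face x≈0.616. The bar fit gives the press point at about (0.614, 0.075). Next I move to a standoff.

```bash
python3 - <<'E'
from plant import *
import cv2,numpy as np
np.set_printoptions(precision=4,suppress=True)
p=[0.139,-0.609,0.40]; move_l(p,feed=.25)
th=.10-.055   # push dir (cos,-sin)
d=np.array([np.cos(th),-np.sin(th),0])
cands=[]
for s in(1,-1):
    y=s*d; yaw=np.arctan2(-y[0],y[1]); rot=[0,np.pi/2,yaw]
    q=inverse_kinematics([.565,.077,.142],rot); print(s,yaw,q)
    if q is not None: cands.append((abs(q[5]),rot))
rot=min(cands,key=lambda c:c[0])[1]; print(rot)
movep([.565,.077,.30],rot); gripper_to(0.0,40)
move_l([.565,.077,.142],feed=.15)
o=observe();print(o["time_s"],o["eef_pos"],o["tcp_rot"],o["ft_force"],o["opening"])
a=[]
for n,x,y in(("top",220,130),("side",240,140)):
    im,dd=get_image(n); np.savez(f"pics/{n}1.npz",im=im,d=dd); a.append(cv2.resize(im[y:y+100,x:x+130],None,fx=3,fy=3,interpolation=2))
cv2.imwrite("pics/pre.png",np.hstack(a)[...,::-1])
E
```

```text
1 -1.6157963267948967 [-0.0028  0.1711  1.7573 -0.      1.2132  0.0422]
-1 1.5257963267948966 None
[0, 1.5707963267948966, np.float64(-1.6157963267948967)]
5.75 [0.5659 0.077  0.1432] [1.6331 1.5688 0.0172] [-0.4086 -0.1993 -0.2458] 0.00016375116477845115
```

View pics/pre.png

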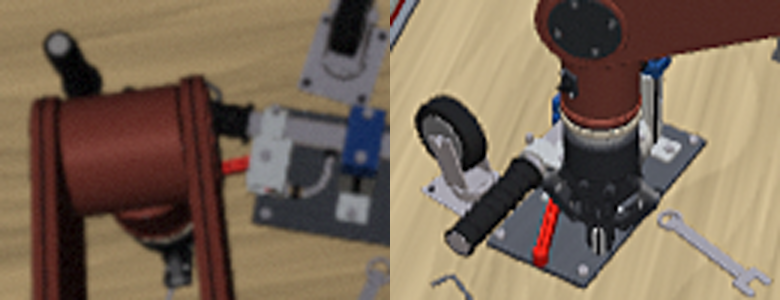

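Side crop: the shut fingers hang in front of the lever, clear of it, at crop px (600,240); nothing is touched. Next is the first press.

```bash
python3 - <<'E'
from plant import *
import cv2,numpy as np
np.set_printoptions(precision=4,suppress=True)
def st(t):
    o=observe();print(t,round(o["time_s"],2),o["eef_pos"],o["ft_force"],o["opening"]);return o
d=np.array([np.cos(.045),-np.sin(.045),0])
p0=np.array([.565,.077,.142])
move_l(p0+.025*d,feed=.08); st("near")
r=move_l(p0+.072*d,feed=.02,max_force=12); print(r)
st("press");hold(.2);st("held")
a=[]
for n,x,y in(("top",220,130),("side",240,140)):
    im,dd=get_image(n); np.savez(f"pics/{n}2.npz",im=im,d=dd); a.append(cv2.resize(im[y:y+100,x:x+130],None,fx=3,fy=3,interpolation=2))
cv2.imwrite("pics/press1.png",np.hstack(a)[...,::-1])
E
```

```text
near 6.32 [0.59   0.0759 0.1419] [-0.7388 -0.319   0.2778] 8.446613348364577e-05
True
press 8.34 [0.6318 0.0736 0.1412] [-6.5657  1.3356  5.3159] 0.00021236558767530496
held 8.54 [0.6314 0.0737 0.141 ] [-5.0026  1.5335  5.6568] -6.72108360421535e-06
```

View pics/press1.png

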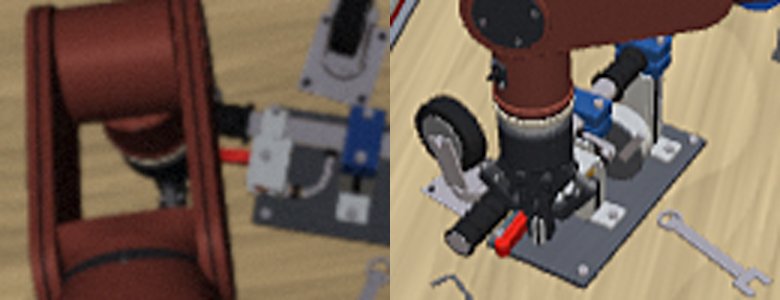

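The +z force of 5 N is suspicious, as a gripper knuckle may be close to the grip. I'll check heights from the depth image.

```bash
python3 - <<'E'
from meas import *
np.set_printoptions(precision=3,suppress=True,linewidth=200)
f=np.load("pics/side2.npz");u,v,P,ray,o,red=pts("side",f["im"],f["d"],(380-140,180-0,450,230))
W=P.reshape(50,210,3)
x,y=375-0,180
im=f["im"][180:235,375-0:460] if 0 else f["im"][175:235,380-0:460]
# crop px (485,180)/3 -> side px (240+32, 140+60)
im=f["im"][185:230,250:310];cv2.imwrite("pics/zoom.png",cv2.resize(im,None,fx=12,fy=12,interpolation=2)[...,::-1])
for vv in range(192,216,2):
    print(vv,[ (round(W[vv-180,uu-240,0],3),round(W[vv-180,uu-240,2],3)) for uu in range(262,300,4)])
E
```

```text
192 [(np.float64(0.783), np.float64(0.074)), (np.float64(0.768), np.float64(0.078)), (np.float64(0.759), np.float64(0.065)), (np.float64(0.768), np.float64(-0.001)), (np.float64(0.656), np.float64(0.276)), (np.float64(0.641), np.float64(0.286)), (np.float64(0.63), np.float64(0.287)), (np.float64(0.616), np.float64(0.293)), (np.float64(0.606), np.float64(0.288)), (np.float64(0.598), np.float64(0.278))]
194 [(np.float64(0.786), np.float64(0.061)), (np.float64(0.771), np.float64(0.062)), (np.float64(0.766), np.float64(0.036)), (np.float64(0.68), np.float64(0.235)), (np.float64(0.663), np.float64(0.251)), (np.float64(0.64), np.float64(0.282)), (np.float64(0.629), np.float64(0.282)), (np.float64(0.617), np.float64(0.283)), (np.float64(0.607), np.float64(0.279)), (np.float64(0.599), np.float64(0.268))]
196 [(np.float64(0.787), np.float64(0.049)), (np.float64(0.772), np.float64(0.051)), (np.float64(0.688), np.float64(0.239)), (np.float64(0.678), np.float64(0.235)), (np.float64(0.663), np.float64(0.242)), (np.float64(0.649), np.float64(0.248)), (np.float64(0.63), np.float64(0.273)), (np.floa
[... 3029 characters left out ...]
, np.float64(0.178)), (np.float64(0.68), np.float64(0.172)), (np.float64(0.723), np.float64(0.0)), (np.float64(0.656), np.float64(0.167)), (np.float64(0.639), np.float64(0.185)), (np.float64(0.626), np.float64(0.188)), (np.float64(0.615), np.float64(0.184)), (np.float64(0.601), np.float64(0.189))]
214 [(np.float64(0.713), np.float64(0.173)), (np.float64(0.7), np.float64(0.176)), (np.float64(0.691), np.float64(0.167)), (np.float64(0.68), np.float64(0.162)), (np.float64(0.717), np.float64(0.011)), (np.float64(0.653), np.float64(0.171)), (np.float64(0.641), np.float64(0.169)), (np.float64(0.627), np.float64(0.176)), (np.float64(0.617), np.float64(0.167)), (np.float64(0.646), np.float64(0.011))]
```

View pics/zoom.png

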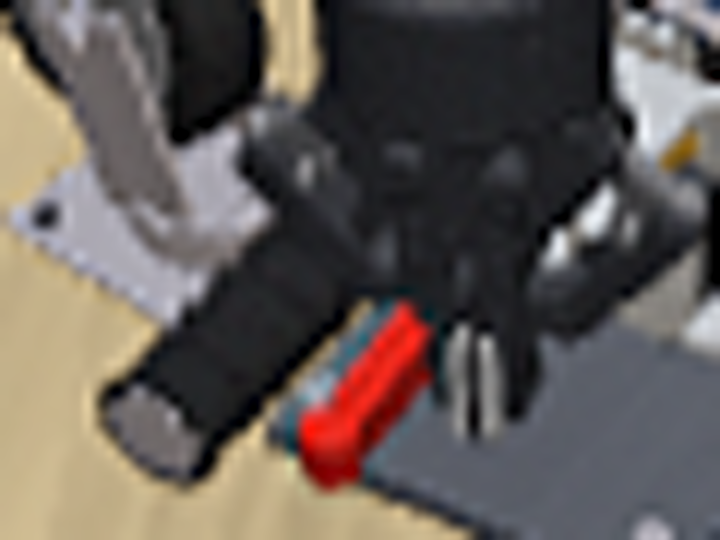

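Zoom: the finger's back is on the red lever's outer face, and the grip is clear of the lever with a visible gap. By depth, the knuckle is at z≥0.20 and the grip top at 0.178, so the bar is not touched. The force so far is only about 6 N, so I'll advance in small steps to confirm the firm stop.

```bash
python3 - <<'E'
from plant import *
import numpy as np
np.set_printoptions(precision=4,suppress=True)
d=np.array([np.cos(.045),-np.sin(.045),0])
p=np.array(observe()["eef_pos"]);p[2]=.142
for i in range(8):
    q=p+d*.0007*(i+1); move_l(q,feed=.01); hold(.05)
    F=np.mean([observe()["ft_force"] for _ in range(3)],axis=0);o=observe()
    print(round(o["time_s"],2),q[0],o["eef_pos"],F)
    if -F@d>14: break
E
```

```text
9.07 0.6321002900901161 [0.6312 0.0737 0.1414] [-5.6435  1.546  -1.3094]
9.38 0.6327995814597097 [0.6316 0.0736 0.1413] [-6.8012  1.0124  0.5064]
9.68 0.6334988728293032 [0.632  0.0735 0.1413] [-6.9293  1.7697  1.1174]
9.97 0.6341981641988966 [0.6324 0.0735 0.1413] [-9.2419  0.3988  1.2441]
10.28 0.6348974555684901 [0.6328 0.0734 0.1413] [-9.6576  1.2257  2.0882]
10.57 0.6355967469380837 [0.6332 0.0733 0.1412] [-11.3398   0.38     2.9232]
10.88 0.6362960383076771 [0.6335 0.0732 0.1412] [-12.4304  -0.0555   3.242 ]
11.18 0.6369953296772706 [0.6339 0.0731 0.1412] [-14.2534  -0.152    4.4759]
```

Force now rises steadily while Fz drops away (it was friction), so this is the firm stop. I'll press slightly more, release fully, and check that the lever is back out.

```bash
python3 - <<'E'
from plant import *
from meas import *
np.set_printoptions(precision=4,suppress=True)
d=np.array([np.cos(.045),-np.sin(.045),0]);p0=np.array([.565,.077,.142])
def st(t):
    F=np.mean([observe()["ft_force"] for _ in range(3)],axis=0);o=observe();print(t,round(o["time_s"],2),o["eef_pos"],F)
def red_now(k):
    for n,box in(("top",(250,150,320,205)),("side",(275-25,185,310,240))):
        im,dd=get_image(n);np.savez(f"pics/{n}{k}.npz",im=im,d=dd)
        u,v,P,ray,o,red=pts(n,im,dd,box);W=onplane(ray[red],o,.169)
        t=W[np.argsort(W[:,1])[-15:]].mean(0);print(k,n,red.sum(),"tip end",t)
im=np.load("pics/side0.npz");u,v,P,ray,o,red=pts("side",im["im"],im["d"],(250,185,310,240));W=onplane(ray[red],o,.169);print("rest side tip",W[np.argsort(W[:,1])[-15:]].mean(0))
move_l(p0+d*(.0720+.0018),feed=.01);hold(.2);st("firm1");red_now("f1")
move_l(p0+d*.010,feed=.05);hold(.3);st("out");red_now("out")
im=np.load("pics/sideout.npz")["im"][170:245,240:340];cv2.imwrite("pics/out.png",cv2.resize(im,None,fx=6,fy=6,interpolation=2)[...,::-1])
E
```

```text
rest side tip [0.6162 0.1317 0.169 ]
firm1 11.7 [0.6347 0.073  0.1411] [-18.2101  -0.9023   7.6131]
f1 top 875 tip end [0.5938 0.1585 0.169 ]
f1 side 84 tip end [0.662  0.1242 0.169 ]
out 13.53 [0.575  0.0765 0.1419] [ 0.1833 -0.4728  0.4544]
out top 1119 tip end [0.6491 0.1551 0.169 ]
out side 89 tip end [0.6166 0.131  0.169 ]
```

View pics/out.png

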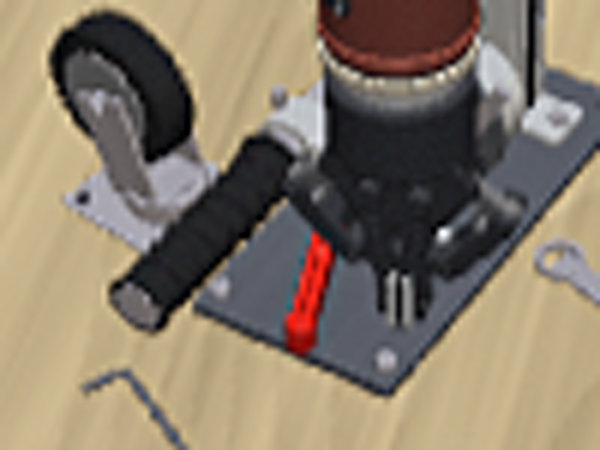

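Out: the lever is back at its rest (tip at 0.6166, 0.131, against 0.6162, 0.1317 before) and the fingers are clear. At firm the tip had moved 46 mm (≈0.32 rad). Next is the second press, which I'll hold.

```bash
python3 - <<'E'
from plant import *
from meas import *
np.set_printoptions(precision=4,suppress=True)
d=np.array([np.cos(.045),-np.sin(.045),0]);p0=np.array([.565,.077,.142])
def st(t):
    F=np.mean([observe()["ft_force"] for _ in range(3)],axis=0);o=observe();print(t,round(o["time_s"],2),o["eef_pos"],F,o["opening"])
move_l(p0+d*.030,feed=.06);st("near")
print(move_l(p0+d*.066,feed=.03,max_force=25));st("a")
print(move_l(p0+d*.0738,feed=.012,max_force=25));hold(.3);st("firm2")
hold(.7);st("firm2 held")
im,dd=get_image("side");u,v,P,ray,o,red=pts("side",im,dd,(250,185,310,240));W=onplane(ray[red],o,.169);print("tip",W[np.argsort(W[:,1])[-15:]].mean(0))
cv2.imwrite("pics/end.png",cv2.resize(im[130:270,220:400],None,fx=4,fy=4,interpolation=2)[...,::-1])
E
```

```text
near 14.11 [0.5952 0.0756 0.1418] [ 0.4191  1.1421 -0.6079] -0.00026948564137783146
False
a 15.46 [0.6306 0.0738 0.1418] [-4.7213 -0.1568  0.7048] -0.00023228799815061814
False
firm2 16.56 [0.6349 0.0729 0.1416] [-20.3166  -3.4583   8.8131] -0.0002606419507739789
firm2 held 17.26 [0.6349 0.0729 0.1416] [-20.1379  -3.5331  10.1849] -9.956599927364426e-05
tip [0.662  0.1242 0.169 ]
```

View pics/end.png

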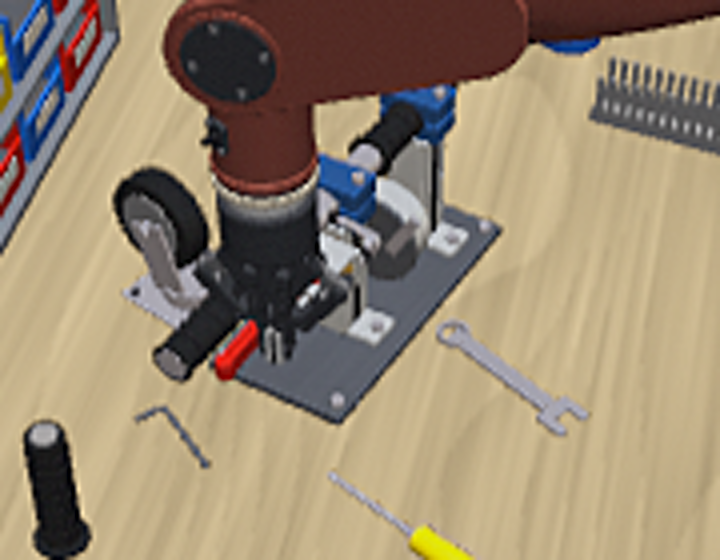

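The lever is held in at crop px (235,350), with a gap to the grip. The force is steady and the loose parts are where they were, so I'm handing in.

```bash
python3 -c "
from plant import *
job_done()"
```

```text
the job is handed in; nothing more can be done
```

I pressed the lever to its firm stop with the back of the shut fingers, let it spring fully out, then pressed it to the stop again. The job is handed in with the lever still held there, at about 17 s of the 32 s allowed.

- **First press:** contact force reached about 18 N along the push. It rose steadily with travel, at about 3 N per mm of arm motion. That is less than the stated 6 N/mm, which I put down to give in the fingers.
- **Release:** the lever tip came back to within 1 mm of where it rested before, and the fingers were clear of it.
- **Second press:** the force held steady at about 20 N, and the tip was in the same place as in the first press, 46 mm in from rest (about 0.32 rad including slight over-press). A gap to the grip is still visible.
- **Upward force:** I measured up to 10 N upward on the fingers. It changed sign with small height changes, so I took it as friction on the lever face. By depth, the knuckles stayed about 20 mm or more above the height of the grip's top.
- **Not confirmed:** the top camera's lever reading was hidden by the arm during pressing, so the checks at the stop rest on the side view only. I judged by eye that the loose parts in the side view had not moved and did not measure them.

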